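Return cups and staining jars to their colour-coded holders

ROBOT

A 6-joint arm with a two-finger parallel gripper is mounted at the origin on a cart in front of the work surface, level with it; the furniture and walls round the work are solid. World frame = base frame: x ahead of the robot, y to its left, z up, the work surface at z = 0. Lengths are in m, angles in degrees, forces in N, time in s.
With the tool pointing down it reaches from about 0.375 to 0.9 m from the base axis. Payload 3.1 kg.
Tool frame: the origin (TCP) lies midway between the tips of the shut fingers; the grasp point (between the pads) lies 19 mm behind it; z points along the fingers, y is the line along which they close (so a half turn about z gives the same grasp; the last joint's range is limited). The gripper opens to 87 mm and grips with 3 to 60 N. Pads are 19 mm wide; open, the fingers measure 117 mm over their backs; the gripper's body (75 mm by 190 mm) begins 51 mm behind the grasp point.
Start: joints at [-74.284, 30.224, 82.088, -0, 67.689, -10.227], TCP at [0.273, -0.562, 0.223] pointing down, gripper open.
Joint ranges: [-176.69, 176.69], [-43.24, 126.21], [12.49, 139.97], [-82, 262], [0, 151.66], [-163.58, 163.58]. Speed limits (degrees/s): [159.86, 159.86, 180, 180, 180, 180].

INTERFACE

Orientations are given as a 3x3 rotation matrix whose columns are the frame's x, y, z axes.
In Python, from rig import bot, capture gives the robot as it stands.
- The arm moves only by the tool advance, called as name(argument=value, ...) on one line, values as JSON. Schema: {"type":"object","properties":{"motion":{"type":"object","properties":{"x":{"type":"array","items":{"type":"number"},"minItems":1,"maxItems":20},"y":{"type":"array","items":{"type":"number"},"minItems":1,"maxItems":20},"z":{"type":"array","items":{"type":"number"},"minItems":1,"maxItems":20},"drx":{"type":"array","items":{"type":"number"},"minItems":1,"maxItems":20},"dry":{"type":"array","items":{"type":"number"},"minItems":1,"maxItems":20},"drz":{"type":"array","items":{"type":"number"},"minItems":1,"maxItems":20},"jaw":{"type":"array","items":{"type":"number"},"minItems":1,"maxItems":20}},"additionalProperties":false,"required":["x","y","z","drx","dry","drz","jaw"]},"only":{"type":"string"},"quiet":{"type":"boolean"},"lines":{"type":"string"}},"required":["motion"],"additionalProperties":false}. motion is an object with one list for each field, all of the same length, 1 to 20, a row being the entries at one place: x, y, z (the shift in fractions of the full range, 1 being 100 cm), drx, dry, drz (a rotation vector in normalised numbers (1 is 120 degrees)), jaw (the opening from 0.0 (shut) to 1.0 (fully open)); each row is the pose to reach, as a shift and turn from the pose commanded when the call began, along the tool's axes at that moment; what a row does not reach only later rows make up. A row lasts 1/10 s, in which the tool goes at most 0.05 m and 8.59 degrees, less where a joint would pass 70% of its speed; a pose out of reach is approached as far as the arm can. The fingers move at their own pace and stop on an object; the grip force is fixed at half the most. Time passes only in rows, so rows that do not move let the fingers close. The tool returns the time, the measured TCP pose, the force, the opening and the grip force at its end. only (a regular expression) keeps the lines of the reply that match it, lines (a string "A,B") keeps lines A to B, and quiet returns only ok. No shift or turn number may pass 1 either way. Input that does not fit is refused with a message, and nothing moves.
- bot.read_state(): the state, without advancing time (a new reading comes with each control period).
- capture(name): name is "side" or "top"; returns a dict with "color" (420x560x3 uint8, red, green, blue), "K" (3x3 intrinsics, pixels), "view" (4x4, takes a point from world to camera coordinates). Camera axes: x right, y up, looking along -z (the intrinsics and any distortion apply to the point x, -y, -z); pixel columns grow to the right and rows downward; lengths in m; the calibration is good to about 2 mm. A picture is of the moment at which its call begins. There is no depth.
- bot.hand_in(): hands the job in; it is judged then, once.
The state is a dict: "time_s": time; "joint_positions": joint angles; "qvel": joint speeds; "tau": joint torques, N m; "position": TCP position; "tcp_rot": TCP orientation; "force": force on the tool from outside, world axes, zero at the start; "moment": the same for the moment, N m; "opening": opening from 0.0 (shut) to 1.0 (fully open); "grasp_force": force on a finger pad.
Only numpy, scipy, OpenCV 4.12 (cv2) and the standard library are available. Lean on these libraries where they do the work, as an engineer would, in place of code of your own. Each camera call takes 0.05 s, during which the arm holds its last target. There are 200 camera calls.

TASK

Put the two specimen cups and the two glass staining jars away in their holders: cups belong in the round holders and jars in the square ones, each in the holder with the colour of its lid. Set each down upright inside the rim, without dropping it, and leave the blue-capped bottle and the small white-capped vial where they stand.

Things in the scene. Friction and masses are not known exactly. Their poses are not given: they have to be found in the camera images.
- cup_orange: Lidded specimen cup, clear tapered body with a white label, flat orange lid. 68 mm tall; lid 64 mm across, from 56 to 68 mm up; body 58 mm across just under the lid, 48 mm at the foot. Origin: centre of the underside, z up. Loose, about 30 g; grip it from above across the lid. Stands upright at the start.
- cup_green: Lidded specimen cup, clear tapered body with a white label, flat green lid. 68 mm tall; lid 64 mm across, from 56 to 68 mm up; body 58 mm across just under the lid, 48 mm at the foot. Origin: centre of the underside, z up. Loose, about 30 g; grip it from above across the lid. Stands upright at the start.
- jar_green: Tall round glass staining jar with purple contents and a green lid. 104 mm tall; lid 52 mm across, from 85 to 104 mm up; body 48 mm across below it, foot about 54 mm. Origin: centre of the underside, z up. Loose, about 190 g; grip it from above across the lid. Stands upright at the start.
- jar_white: Tall round glass staining jar with pink contents and a white lid. 104 mm tall; lid 52 mm across, from 85 to 104 mm up; body 48 mm across below it, foot about 54 mm. Origin: centre of the underside, z up. Loose, about 190 g; grip it from above across the lid. Stands upright at the start.
- holder_round_orange: Low round orange dish-like holder fixed to the worktop, for a specimen cup. 86 mm across outside, 76 mm inside; rim 14 mm high, inner floor 4 mm above the worktop (dark round pad in it). Origin: centre of the underside, z up.
- holder_round_green: Low round green dish-like holder fixed to the worktop, for a specimen cup. 86 mm across outside, 76 mm inside; rim 14 mm high, inner floor 4 mm above the worktop (dark round pad in it). Origin: centre of the underside, z up.
- holder_square_green: Low square green tray-like holder fixed to the worktop, for a staining jar. 80 mm square outside, 70 mm inside; rim 14 mm high, inner floor 5 mm above the worktop (dark square pad in it). Origin: centre of the underside, z up, x and y along its sides. (Wall cabinets hang from 0.46 m above the back of the worktop, beyond about x = 0.62 m: keep the wrist in front of them when swinging across.)
- holder_square_white: Low square white tray-like holder fixed to the worktop, for a staining jar. 80 mm square outside, 70 mm inside; rim 14 mm high, inner floor 5 mm above the worktop (dark square pad in it). Origin: centre of the underside, z up, x and y along its sides. (Wall cabinets hang from 0.46 m above the back of the worktop, beyond about x = 0.62 m: keep the wrist in front of them when swinging across.)
- bottle_blue: White labelled bottle with a blue cap, 42 mm across, 98 mm tall. Origin: centre of the underside, z up. Loose; not part of the job, it stays where it stands.
- vial_white: Small white labelled vial with a white cap, 34 mm across, 72 mm tall. Origin: centre of the underside, z up. Loose; not part of the job, it stays where it stands.
Things that resemble listed ones, but are neither listed nor needed, are in the scene too. What is shaped like the jar_green but yellow is not meant.

How it is judged:
By the outcome, as a careful person would: the job done as asked, in the order asked, and still so for the second after the job is handed in, with the robot touching nothing.
It also fails if it takes over 102 s, if anything falls off the work surface, if the arm or the gripper's body presses on something with over 40 N, if the wrist force passes 120 N, or if a joint passes its speed limit or range.

## Working session

There is one attempt and no reset: what is moved stays moved. The work goes in short steps, Python scripts to look and compute and a tool call to move; the robot and the scene stay as the last step left them, time stands still between calls to the robot, and variables do not carry over. Pictures are saved under pics/ and viewed, at most 14 in all, crops included, and the job is handed in when it is done.

```bash
mkdir -p pics; ls; python3 - <<'E'
from rig import bot,capture
import cv2,numpy as np
for n in("side","top"):
    c=capture(n); cv2.imwrite(f"pics/{n}0.png",c["color"][:,:,::-1]); np.savez(f"{n}0.npz",**c)
    print(n,c["K"].tolist(),np.round(c["view"],4).tolist(),[k for k in c])
s=bot.read_state();print(s["time_s"],s["position"],np.round(s["tcp_rot"],3).tolist(),s["opening"])
E
```

```text
pics
side [[406.3590065680801, 0.0, 281.5941918734292], [0.0, 406.3590065680801, 214.44831204040426], [0.0, 0.0, 1.0]] [[-0.9502, -0.3115, -0.002, 0.4577], [0.1906, -0.5863, 0.7874, -0.0886], [-0.2464, 0.7478, 0.6165, -0.9232], [0.0, 0.0, 0.0, 1.0]] ['color', 'K', 'view']
top [[545.8734266930293, 0.0, 277.50517024158603], [0.0, 545.8734266930293, 206.72987231377192], [0.0, 0.0, 1.0]] [[-0.0495, -0.9988, -0.0018, 0.0675], [0.9772, -0.0488, 0.2064, -0.4961], [-0.2063, 0.0085, 0.9785, -1.1505], [0.0, 0.0, 0.0, 1.0]] ['color', 'K', 'view']
0.1 [ 0.27328459 -0.56136884  0.22166722] [[0.899, 0.437, -0.001], [0.437, -0.899, 0.002], [0.0, -0.002, -1.0]] 1.0005624855764021
```

View pics/top0.png

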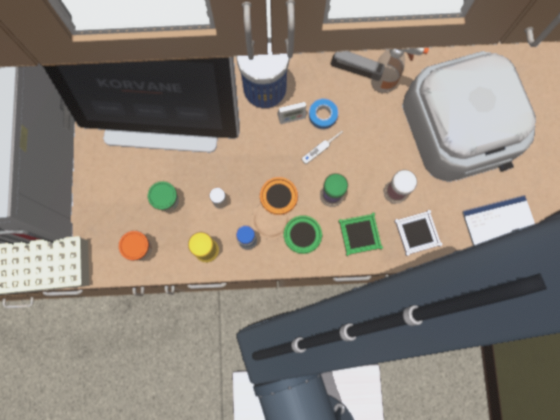

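View pics/side0.png

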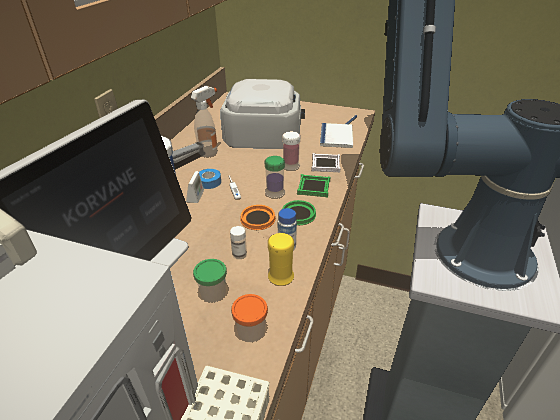

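Top view: cups are green (162,196) and orange (134,246). Jars are green-lid (336,187) and white-lid (402,184). Round holders are orange (279,196) and green (303,235); square holders are green (360,235) and white (418,233).

Possible mix-ups:
- **Green round lid:** cup_green (162,196) or jar_green (336,187). The side view shows a clear taper under the first and a tall purple jar under the second.
- **Jar shape:** the yellow jar (202,245) is the decoy.
- **White cap:** vial (218,197), small, or jar_white (402,184), larger with pink contents.
- **Orange round:** cup lid (134,246) or the orange dish holder (279,196).
- **Blue:** bottle cap (246,237) or the tape ring (323,113). Neither is used.

Next I'll measure and check a close crop.

```bash
cat > vis.py <<'E'
import cv2,numpy as np
def ray(c,uv):
    K,V=c["K"],c["view"]; R,t=V[:3,:3],V[:3,3]
    d=np.linalg.solve(K,np.array([uv[0],uv[1],1.])); d=np.array([d[0],-d[1],-d[2]])
    return -R.T@t, R.T@d
def onplane(c,uv,z):
    o,d=ray(c,uv); return o+d*(z-o[2])/d[2]
def tri(c1,u1,c2,u2):
    (o1,d1),(o2,d2)=ray(c1,u1),ray(c2,u2)
    s=np.linalg.lstsq(np.c_[d1,-d2],o2-o1,rcond=None)[0]
    p,q=o1+s[0]*d1,o2+s[1]*d2; return (p+q)/2,np.linalg.norm(p-q)
def mask(c,col):
    h=cv2.cvtColor(c["color"],cv2.COLOR_RGB2HSV); H,S,V=cv2.split(h)
    m={"orange":((H<=14)|(H>=176))&(S>185)&(V>110),"green":(H>55)&(H<90)&(S>120)&(V>40),
       "white":(S<45)&(V>165)}[col]
    return m.astype(np.uint8)*255
def blob(c,col,uv,r=30):
    "hull of coloured blobs near uv -> centroid of the filled hull, area, bbox"
    m=mask(c,col); w=np.zeros_like(m); cv2.circle(w,tuple(int(x) for x in uv),r,255,-1); m&=w
    n,l,st,ce=cv2.connectedComponentsWithStats(m)
    k=1+np.argmax(st[1:,4]); cs,_=cv2.findContours((l==k).astype(np.uint8),0,1)
    hl=cv2.convexHull(np.vstack(cs)); M=cv2.moments(hl)
    return np.array([M["m10"]/M["m00"],M["m01"]/M["m00"]]),hl[:,0,:]
E
python3 - <<'E'
from vis import *
T=dict(np.load("top0.npz"));S=dict(np.load("side0.npz"))
L=[("cup_o","orange",(134,246),(250,310),25,30,.062),("cup_g","green",(162,196),(210,272),25,25,.062),("jar_g","green",(336,187),(275,163),22,18,.095),("jar_w","white",(402,184),(291,138),22,12,.095),
("h_o","orange",(279,196),(258,217),28,24,.014),("h_g","green",(303,235),(298,212),28,24,.014),("s_g","green",(360,235),(314,185),34,22,.014),("s_w","white",(418,233),(326,162),34,20,.014)]
for n,col,t,s,rt,rs,z in L:
    ut,ht=blob(T,col,t,rt);us,hs=blob(S,col,s,rs)
    p,e=tri(T,ut,S,us)
    P=np.array([onplane(T,q,z)[:2] for q in ht.astype(float)])
    print(n,ut.round(1),us.round(1),"tri",p.round(4),"gap",round(e,4),"plane",onplane(T,ut,z).round(4),onplane(S,us,z).round(4),"ext",np.ptp(P,0).round(3))
    if n[0]=="s": (ctr,wh,a)=cv2.minAreaRect(P.astype(np.float32)); print("  rect",ctr,wh,a)
for n,uv,z in[("bottle",(246,237),.098),("vial",(218,197),.072),("yellow",(202,245),.1),("box",(425,170),.1),("box2",(410,90),.15),("mon",(160,140),.02),("monr",(236,135),.05)]: print(n,onplane(T,uv,z).round(3))
a=cv2.resize(T["color"][160:270,110:250],None,fx=4,fy=4);b=cv2.resize(T["color"][160:270,250:450],None,fx=4,fy=4)
cv2.imwrite("pics/crop_top.png",b[:,:,::-1])
c=cv2.resize(S["color"][120:345,180:350],None,fx=2.6,fy=2.6);cv2.imwrite("pics/crop_side.png",c[:,:,::-1])
E
```

```text
Traceback (most recent call last):
  File "vis.py", line 21, in blob
    k=1+np.argmax(st[1:,4]); cs,_=cv2.findContours((l==k).astype(np.uint8),0,1)
        ~~~~~~~~~^^^^^^^^^^
ValueError: attempt to get argmax of an empty sequence
```

```bash
cat > m.py <<'E'
from vis import *
T=dict(np.load("top0.npz"));S=dict(np.load("side0.npz"))
for c,p in[(T,(134,246)),(T,(162,196)),(T,(336,184)),(T,(404,181)),(S,(250,310)),(S,(210,270)),(S,(275,162)),(S,(291,136)),(T,(418,216)),(T,(279,181))]: print(p,cv2.cvtColor(c["color"],cv2.COLOR_RGB2HSV)[p[1],p[0]])
L=[("cup_o","orange",(134,246),(250,310),25,30,.062),("cup_g","green",(162,196),(210,272),25,25,.062),("jar_g","green",(336,187),(275,163),22,18,.095),("jar_w","white",(402,184),(291,138),22,12,.095),
("h_o","orange",(279,196),(258,217),28,24,.014),("h_g","green",(303,235),(298,212),28,24,.014),("s_g","green",(360,235),(314,185),34,22,.014),("s_w","white",(418,233),(326,162),34,20,.014)]
for n,col,t,s,rt,rs,z in L:
  try:
    ut,ht=blob(T,col,t,rt);us,hs=blob(S,col,s,rs)
  except Exception as e: print(n,"fail"); continue
  p,e=tri(T,ut,S,us)
  P=np.array([onplane(T,q,z)[:2] for q in ht.astype(float)])
  print(n,ut.round(1),us.round(1),"tri",p.round(4),"gap",round(e,4),"plane",onplane(T,ut,z).round(4),onplane(S,us,z).round(4),"ext",np.ptp(P,0).round(3))
  if n[0]=="s": (ctr,wh,a)=cv2.minAreaRect(P.astype(np.float32)); print("  rect",ctr,wh,a)
for n,uv,z in[("bottle",(246,237),.098),("vial",(218,197),.072),("yellow",(202,245),.1),("box",(425,170),.1),("box2",(410,90),.15),("mon",(160,140),.02),("monr",(236,135),.05)]: print(n,onplane(T,uv,z).round(3))
E
sed -i 's/(S>185)&(V>110)/(S>165)\&(V>110)/' vis.py
python3 m.py; python3 - <<'E'
from vis import *
S=dict(np.load("side0.npz"))
c=cv2.resize(S["color"][120:345,180:350],None,fx=2.6,fy=2.6);cv2.imwrite("pics/crop_side.png",c[:,:,::-1])
E
```

```text
(134, 246) [ 11 180 229]
(162, 196) [ 69 127 165]
(336, 184) [ 68 124 166]
(404, 181) [116   8 238]
(250, 310) [ 11 195 243]
(210, 270) [ 66 130 169]
(275, 162) [ 66 135 172]
(291, 136) [ 50   3 246]
(418, 216) [120   5 221]
(279, 181) [ 15 166 220]
cup_o [133.5 245.3] [249.1 309.6] tri [0.4266 0.3569 0.06  ] gap 0.0022 plane [0.4275 0.3567 0.062 ] [0.4248 0.3583 0.062 ] ext [0.059 0.058]
cup_g [161.8 195.1] [209.3 270. ] tri [0.5343 0.2945 0.0646] gap 0.0007 plane [0.5353 0.2951 0.062 ] [0.5353 0.2923 0.062 ] ext [0.052 0.053]
jar_g [335.6 185. ] [274.3 160.2] tri [ 0.529  -0.0826  0.1017] gap 0.0009 plane [ 0.5311 -0.0833  0.095 ] [ 0.5322 -0.0932  0.095 ] ext [0.04  0.041]
jar_w [404.6 181.1] [291.  136.5] tri [ 0.5304 -0.2312  0.0969] gap 0.0028 plane [ 0.5322 -0.2315  0.095 ] [ 0.53   -0.2345  0.095 ] ext [0.05 0.05]
h_o [263.5 193.3] [257.2 217.1] tri [0.528  0.0711 0.0319] gap 0.015 plane [0.5398 0.073  0.014 ] [0.5287 0.0508 0.014 ] ext [0.044 0.015]
h_g [302.5 235. ] [300.3 211.4] tri [ 0.4375 -0.011   0.0089] gap 0.0046 plane [ 0.439  -0.0104  0.014 ] [ 0.4335 -0.0045  0.014 ] ext [0.073 0.075]
s_g [359.7 234.5] [314.2 184.4] tri [ 0.4333 -0.1397  0.01  ] gap 0.002 plane [ 0.4338 -0.139   0.014 ] [ 0.431  -0.1338  0.014 ] ext [0.079 0.081]
  rect (0.43447887897491455, -0.13917620480060577) (0.07169470936059952, 0.07164841145277023) 9.013111114501953
s_w [418.  232.4] [325.7 160.6] tri [ 0.4314 -0.2708  0.0128] gap 0.0017 plane [ 0.4321 -0.2704  0.014 ] [ 0.4301 -0.2687  0.014 ] ext [0.1   0.103]
  rect (0.43239283561706543, -0.270358681678772) (0.08579553663730621, 0.08772407472133636) 12.923532485961914
bottle [0.428 0.112 0.098]
vial [0.523 0.171 0.072]
yellow [0.415 0.204 0.1  ]
box [ 0.553 -0.276  0.1  ]
box2 [ 0.716 -0.248  0.15 ]
mon [0.677 0.307 0.02 ]
monr [0.67  0.129 0.05 ]
```

View pics/crop_side.png

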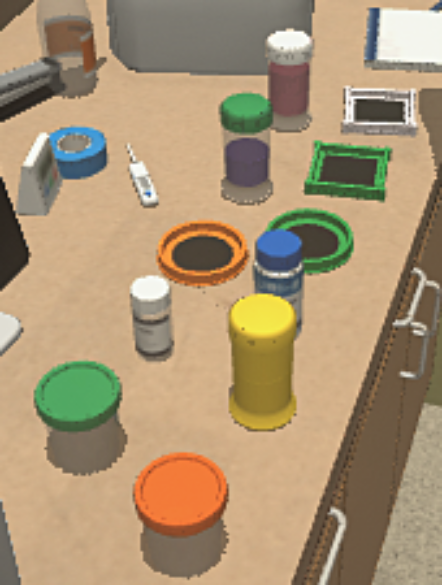

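The side crop confirms the choice. The green (80,395) and orange (180,490) lids sit on short clear cups. The purple jar has the green lid (245,115) and the pink jar the white lid (290,45). The decoy is the solid yellow jar (262,360). Next I'll loosen the masks and re-measure.

```bash
sed -i 's/"orange":.*&(V>110)/"orange":((H<=20)|(H>=176))\&(S>140)\&(V>90)/;s/(S>120)&(V>40)/(S>85)\&(V>40)/' vis.py; grep -n orange vis.py
python3 m.py | grep -v '^('
```

```text
14:    m={"orange":((H<=20)|(H>=176))&(S>140)&(V>90),"green":(H>55)&(H<90)&(S>85)&(V>40),
cup_o [133.5 245.2] [249.1 309.6] tri [0.4268 0.357  0.06  ] gap 0.0025 plane [0.4277 0.3567 0.062 ] [0.4248 0.3583 0.062 ] ext [0.061 0.062]
cup_g [161.8 195.2] [208.8 271.3] tri [0.5351 0.2952 0.0614] gap 0.0004 plane [0.5351 0.2951 0.062 ] [0.5345 0.2957 0.062 ] ext [0.059 0.059]
jar_g [335.4 185.4] [274.5 163. ] tri [ 0.5296 -0.0833  0.0929] gap 0.0023 plane [ 0.5302 -0.0829  0.095 ] [ 0.5272 -0.0799  0.095 ] ext [0.047 0.046]
jar_w [404.6 181.1] [291.  136.5] tri [ 0.5304 -0.2312  0.0969] gap 0.0028 plane [ 0.5322 -0.2315  0.095 ] [ 0.53   -0.2345  0.095 ] ext [0.05 0.05]
h_o [278.3 195.6] [257.4 216.9] tri [0.5339 0.0391 0.0048] gap 0.0018 plane [0.5326 0.0394 0.014 ] [0.5284 0.0499 0.014 ] ext [0.083 0.083]
h_g [302.4 234.1] [300.3 211.4] tri [ 0.4386 -0.0111  0.0089] gap 0.0065 plane [ 0.4411 -0.0104  0.014 ] [ 0.4336 -0.0046  0.014 ] ext [0.083 0.083]
s_g [360.1 233.8] [313.7 185.1] tri [ 0.4353 -0.1414  0.0062] gap 0.0026 plane [ 0.4354 -0.1401  0.014 ] [ 0.4314 -0.1301  0.014 ] ext [0.09 0.09]
  rect (0.4352394938468933, -0.1402357816696167) (0.08072906732559204, 0.07963085174560547) 9.249076843261719
s_w [418.  232.4] [325.7 160.6] tri [ 0.4314 -0.2708  0.0128] gap 0.0017 plane [ 0.4321 -0.2704  0.014 ] [ 0.4301 -0.2687  0.014 ] ext [0.1   0.103]
  rect (0.43239283561706543, -0.270358681678772) (0.08579553663730621, 0.08772407472133636) 12.923532485961914
bottle [0.428 0.112 0.098]
vial [0.523 0.171 0.072]
yellow [0.415 0.204 0.1  ]
box [ 0.553 -0.276  0.1  ]
box2 [ 0.716 -0.248  0.15 ]
mon [0.677 0.307 0.02 ]
monr [0.67  0.129 0.05 ]
```

```bash
python3 - <<'E'
from vis import *
T=dict(np.load("top0.npz"));S=dict(np.load("side0.npz"))
for n,a,b in[("mon corner",(236,137),(190,217)),("box corner near robot",(440,172),(301,140))]: print(n,tri(T,a,S,b))
for n,uv in[("box base L",(222,143)),("box base R",(301,147)),("instr base",(195,395))]: print(n,onplane(S,uv,0).round(3))
for z in(0,.1,.15,.2): print(z,[onplane(T,p,z)[:2].round(3).tolist() for p in((408,95),(415,150),(427,168),(450,178),(75,215))],[onplane(S,p,z)[:2].round(3).tolist() for p in((190,355),(185,262))])
cv2.imwrite("pics/box.png",np.hstack([cv2.resize(T["color"][40:190,390:540],(400,400)),cv2.resize(S["color"][60:180,200:320],(400,400))])[:,:,::-1])
E
```

```text
mon corner (array([0.6688126 , 0.12937305, 0.03936102]), np.float64(0.00041992634037655023))
box corner near robot (array([ 0.5440214 , -0.32869033,  0.03972339]), np.float64(0.037180697004920174))
box base L [ 0.786 -0.297  0.   ]
box base R [ 0.531 -0.351  0.   ]
instr base [0.466 0.502 0.   ]
0 [[0.768, -0.284], [0.63, -0.287], [0.585, -0.311], [0.558, -0.361], [0.514, 0.507]] [[0.509, 0.439], [0.631, 0.234]]
0.1 [[0.726, -0.257], [0.599, -0.259], [0.557, -0.281], [0.533, -0.328], [0.492, 0.47]] [[0.464, 0.493], [0.567, 0.32]]
0.15 [[0.705, -0.243], [0.583, -0.246], [0.544, -0.266], [0.52, -0.311], [0.481, 0.452]] [[0.442, 0.519], [0.536, 0.362]]
0.2 [[0.684, -0.229], [0.568, -0.232], [0.53, -0.251], [0.508, -0.294], [0.471, 0.433]] [[0.42, 0.546], [0.504, 0.405]]
```

View pics/box.png

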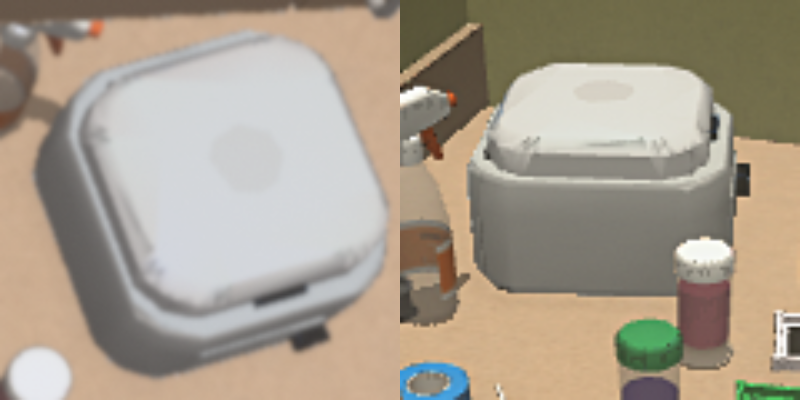

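The manual's scale: turns go in shares of 120 degrees. Converting my numbers, -64.1 degrees / 120 = -0.5342.

advance(motion={"x":[0, 0, 0, 0, 0, 0, 0, 0, 0], "y":[0, 0, 0, 0, 0, 0, 0, 0, 0], "z":[-0.01, -0.03, -0.06, -0.06, -0.06, -0.06, -0.06, -0.06, -0.06], "drx":[0, 0, 0, 0, 0, 0, 0, 0, 0], "dry":[0, 0, 0, 0, 0, 0, 0, 0, 0], "drz":[-0.0667, -0.1333, -0.2, -0.2667, -0.3333, -0.4, -0.4667, -0.5333, -0.5342], "jaw":[1, 1, 1, 1, 1, 1, 1, 1, 1]})

```text
time_s: 1.0
position: [0.2733, -0.5616, 0.282]
tcp_rot: [[-0.001, 1.0, -0.0], [1.0, 0.001, 0.001], [0.001, -0.0, -1.0]]
force: [0.8, 0.2, -0.6]
opening: 0.999
grasp_force: 0.0
```

```bash
python3 -c "
from rig import bot
s=bot.read_state();print(s['time_s'],s['position'],s['tcp_rot'].round(3).tolist(),s['joint_positions'])"
```

```text
1.0 [ 0.27331323 -0.56159371  0.28197564] [[-0.001, 1.0, -0.0], [1.0, 0.001, 0.001], [0.001, -0.0, -1.0]] [-7.42853148e+01  2.68914037e+01  7.80409330e+01 -1.67860859e-03
  7.51418817e+01 -7.43188924e+01]
```

The box picture shows the autoclave's raised rim near the white jar (crop (40,380) in the top view). I'll turn the gripper a little for that grasp. The tool is now at yaw 90, so tool x is world +y and tool y is world +x. Next, over to the orange cup.

advance(motion={"x":[0.03, 0.06, 0.09, 0.12, 0.169, 0.219, 0.269, 0.319, 0.369, 0.419, 0.469, 0.519, 0.569, 0.619, 0.669, 0.719, 0.769, 0.819, 0.869, 0.919], "y":[0.04, 0.08, 0.12, 0.155, 0.155, 0.155, 0.155, 0.155, 0.155, 0.155, 0.155, 0.155, 0.155, 0.155, 0.155, 0.155, 0.155, 0.155, 0.155, 0.155], "z":[0, 0, 0, 0, 0, 0, 0, 0, 0, 0.01, 0.02, 0.03, 0.04, 0.04, 0.04, 0.04, 0.04, 0.04, 0.04, 0.04], "drx":[0, 0, 0, 0, 0, 0, 0, 0, 0, 0, 0, 0, 0, 0, 0, 0, 0, 0, 0, 0], "dry":[0, 0, 0, 0, 0, 0, 0, 0, 0, 0, 0, 0, 0, 0, 0, 0, 0, 0, 0, 0], "drz":[0, 0, 0, 0, 0, 0, 0, 0, 0, 0, 0, 0, 0, 0, 0, 0, 0, 0, 0, 0], "jaw":[1, 1, 1, 1, 1, 1, 1, 1, 1, 1, 1, 1, 1, 1, 1, 1, 1, 1, 1, 1]})

```text
time_s: 3.0
position: [0.4272, 0.3554, 0.2424]
tcp_rot: [[0.002, 1.0, 0.0], [1.0, -0.002, -0.0], [-0.0, 0.0, -1.0]]
force: [1.1, 0.2, -0.8]
opening: 1.002
grasp_force: 0.0
```

advance(motion={"x":[0, 0, 0], "y":[0, 0, 0], "z":[0, 0, 0], "drx":[0, 0, 0], "dry":[0, 0, 0], "drz":[0, 0, 0], "jaw":[1, 1, 1]})

```text
time_s: 3.3
position: [0.4273, 0.3521, 0.2422]
tcp_rot: [[0.001, 1.0, -0.001], [1.0, -0.001, -0.001], [-0.001, -0.001, -1.0]]
force: [0.4, 0.2, -0.1]
opening: 1.002
grasp_force: 0.0
```

```bash
python3 - <<'E'
from rig import bot,capture
from vis import *
s=bot.read_state();print(s['position'],s['joint_positions'])
for n in("top","side"):
    c=capture(n);np.savez(n+"1.npz",**c);cv2.imwrite(f"pics/{n}1.png",c["color"][:,:,::-1])
E
```

```text
[0.42732854 0.35211359 0.2421524 ] [ 2.79405873e+01  2.34263486e+01  9.10470420e+01 -3.25671448e-02
  6.56220248e+01  2.80155862e+01]
```

View pics/side1.png

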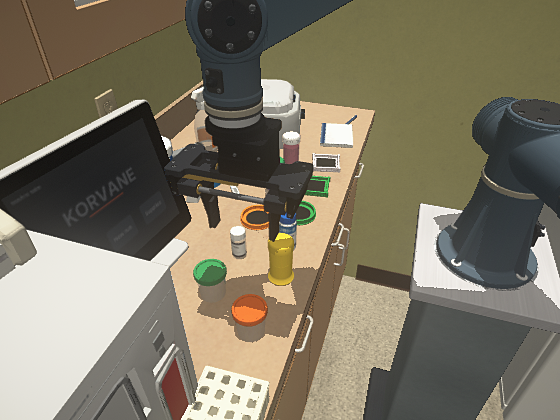

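The side picture shows the gripper above the bench with its fingers (212,222) and (275,238) apart along world x, over the cup. I'll descend onto the orange cup and close.

advance(motion={"x":[0.005, 0.005, 0.005, 0.005, 0.005, 0.005, 0.005, 0.005, 0.005, 0.005, 0.005, 0.005, 0.005, 0.005, 0.005, 0.005], "y":[0, 0, 0, 0, 0, 0, 0, 0, 0, 0, 0, 0, 0, 0, 0, 0], "z":[0.04, 0.08, 0.12, 0.14, 0.16, 0.18, 0.199, 0.199, 0.199, 0.199, 0.199, 0.199, 0.199, 0.199, 0.199, 0.199], "drx":[0, 0, 0, 0, 0, 0, 0, 0, 0, 0, 0, 0, 0, 0, 0, 0], "dry":[0, 0, 0, 0, 0, 0, 0, 0, 0, 0, 0, 0, 0, 0, 0, 0], "drz":[0, 0, 0, 0, 0, 0, 0, 0, 0, 0, 0, 0, 0, 0, 0, 0], "jaw":[1, 1, 1, 1, 1, 1, 1, 1, 0, 0, 0, 0, 0, 0, 0, 0]})

```text
time_s: 5.0
position: [0.4283, 0.3587, 0.0445]
tcp_rot: [[-0.001, 1.0, 0.002], [1.0, 0.001, 0.001], [0.001, 0.002, -1.0]]
force: [0.2, -0.8, 5.8]
opening: 0.73
grasp_force: 29.9
```

advance(motion={"x":[0, 0, 0, 0, 0, -0.03, -0.07, -0.11, -0.15, -0.19, -0.23, -0.27, -0.3, -0.318, -0.318, -0.318, -0.318, -0.318], "y":[0, 0, 0, 0, 0, 0.01, 0.023, 0.036, 0.049, 0.062, 0.075, 0.088, 0.098, 0.104, 0.104, 0.104, 0.104, 0.104], "z":[-0.02, -0.05, -0.09, -0.13, -0.15, -0.15, -0.15, -0.15, -0.15, -0.15, -0.15, -0.15, -0.15, -0.15, -0.15, -0.15, -0.15, -0.15], "drx":[0, 0, 0, 0, 0, 0, 0, 0, 0, 0, 0, 0, 0, 0, 0, 0, 0, 0], "dry":[0, 0, 0, 0, 0, 0, 0, 0, 0, 0, 0, 0, 0, 0, 0, 0, 0, 0], "drz":[0, 0, 0, 0, 0, 0, 0, 0, 0, 0, 0, 0, 0, 0, 0, 0, 0, 0], "jaw":[0, 0, 0, 0, 0, 0, 0, 0, 0, 0, 0, 0, 0, 0, 0, 0, 0, 0]})

```text
time_s: 6.8
position: [0.5313, 0.0415, 0.1935]
tcp_rot: [[-0.002, 1.0, -0.001], [1.0, 0.002, 0.0], [0.0, -0.001, -1.0]]
force: [0.9, -0.3, -0.6]
opening: 0.726
grasp_force: 30.0
```

```bash
cat > see.py <<'E'
import sys
from rig import bot,capture
from vis import *
k=sys.argv[1]
for n in("top","side"):
    c=capture(n);np.savez(n+k+".npz",**c);cv2.imwrite(f"pics/{n}{k}.png",c["color"][:,:,::-1])
E
python3 see.py 2
```

```text
(no output)
```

View pics/side2.png

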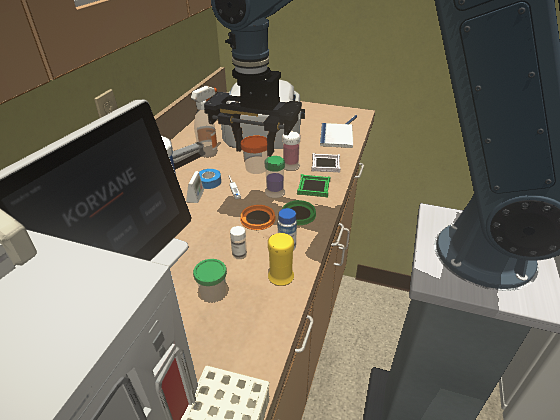

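The cup hangs upright in the gripper at (255,150), with the orange holder at (258,217) below. Lowering it.

advance(motion={"x":[-0.001, -0.001, -0.001, -0.001, -0.001, -0.001, -0.001, -0.001, -0.001, -0.001, -0.001], "y":[0, 0, 0, 0, 0, 0, 0, 0, 0, 0, 0], "z":[0.03, 0.07, 0.1, 0.12, 0.13, 0.137, 0.141, 0.144, 0.1445, 0.1445, 0.1445], "drx":[0, 0, 0, 0, 0, 0, 0, 0, 0, 0, 0], "dry":[0, 0, 0, 0, 0, 0, 0, 0, 0, 0, 0], "drz":[0, 0, 0, 0, 0, 0, 0, 0, 0, 0, 0], "jaw":[0, 0, 0, 0, 0, 0, 0, 0, 0, 0, 0]})

```text
time_s: 8.0
position: [0.5323, 0.0393, 0.0496]
tcp_rot: [[-0.001, 1.0, 0.001], [1.0, 0.001, -0.0], [-0.0, 0.001, -1.0]]
force: [-0.1, 0.6, -0.7]
opening: 0.726
grasp_force: 30.0
```

advance(motion={"x":[0, 0, 0], "y":[0, 0, 0], "z":[0.0007, 0.0014, 0.0014], "drx":[0, 0, 0], "dry":[0, 0, 0], "drz":[0, 0, 0], "jaw":[0, 0, 0]})

```text
time_s: 8.3
position: [0.5323, 0.0393, 0.0485]
tcp_rot: [[-0.001, 1.0, 0.001], [1.0, 0.001, -0.0], [-0.0, 0.001, -1.0]]
force: [-0.6, 0.8, 6.0]
opening: 0.731
grasp_force: 29.9
```

It has touched down (about 6 N). I'll open, rise, and go over the green cup.

advance(motion={"x":[0, 0, 0, 0, 0, 0, 0, 0, 0, 0, 0.04, 0.085, 0.13, 0.175, 0.22, 0.256, 0.256, 0.256, 0.256], "y":[0, 0, 0, 0, 0, 0, 0, 0, 0, 0, 0.001, 0.002, 0.003, 0.003, 0.003, 0.003, 0.003, 0.003, 0.003], "z":[0, 0, 0, 0, 0, -0.02, -0.05, -0.09, -0.13, -0.15, -0.15, -0.15, -0.15, -0.15, -0.15, -0.15, -0.15, -0.15, -0.15], "drx":[0, 0, 0, 0, 0, 0, 0, 0, 0, 0, 0, 0, 0, 0, 0, 0, 0, 0, 0], "dry":[0, 0, 0, 0, 0, 0, 0, 0, 0, 0, 0, 0, 0, 0, 0, 0, 0, 0, 0], "drz":[0, 0, 0, 0, 0, 0, 0, 0, 0, 0, 0, 0, 0, 0, 0, 0, 0, 0, 0], "jaw":[1, 1, 1, 1, 1, 1, 1, 1, 1, 1, 1, 1, 1, 1, 1, 1, 1, 1, 1]})

```text
time_s: 10.2
position: [0.5345, 0.2943, 0.1973]
tcp_rot: [[-0.0, 1.0, -0.001], [1.0, 0.0, -0.001], [-0.001, -0.001, -1.0]]
force: [0.1, 0.1, 0.5]
opening: 0.997
grasp_force: 0.0
```

```bash
python3 see.py 3; python3 - <<'E'
from vis import *
T=dict(np.load("top3.npz"));S=dict(np.load("side3.npz"))
i=np.hstack([cv2.resize(T["color"][120:270,200:350],(400,400)),cv2.resize(S["color"][130:330,180:380],(400,400))]);cv2.imwrite("pics/c3.png",i[:,:,::-1])
E
```

```text
(no output)
```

View pics/c3.png

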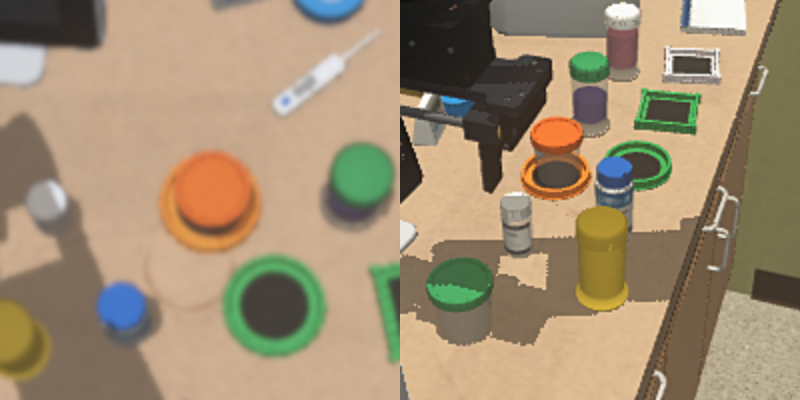

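Orange cup: lid at (212,190) in the top crop over its holder (210,205), and (557,135) in the side crop. I'll check the numbers and, in the same step, descend on the green cup.

```bash
python3 - <<'E'
from vis import *
T=dict(np.load("top3.npz"));S=dict(np.load("side3.npz"))
def lid(c,uv,r,q=190):
    h=cv2.cvtColor(c["color"],cv2.COLOR_RGB2HSV); m=((h[...,0]<=12)&(h[...,1]>150)&(h[...,2]>80)).astype(np.uint8)*255
    w=np.zeros_like(m);cv2.circle(w,uv,r,255,-1); m=cv2.morphologyEx(m&w,cv2.MORPH_OPEN,np.ones((5,5)))
    M=cv2.moments(m,True);return np.array([M["m10"]/M["m00"],M["m01"]/M["m00"]]),M["m00"]
a,b=lid(T,(279,191),18),lid(S,(258,197),14);print(a,b,tri(T,a[0],S,b[0]),onplane(T,a[0],.07))
E
```

```text
(array([279.6185567 , 191.10162003]), 679.0) (array([258.00511509, 197.42455243]), 391.0) (array([0.53048721, 0.03641797, 0.06395311]), np.float64(0.0010525332380692924)) [0.52956055 0.03661523 0.07      ]
```

advance(motion={"x":[0.001, 0.001, 0.001, 0.001, 0.001, 0.001, 0.001, 0.001, 0.001, 0.001, 0.001, 0.001, 0.001, 0.001, 0.001], "y":[0, 0, 0, 0, 0, 0, 0, 0, 0, 0, 0, 0, 0, 0, 0], "z":[0.04, 0.08, 0.1, 0.12, 0.14, 0.1535, 0.1535, 0.1535, 0.1535, 0.1535, 0.1535, 0.1535, 0.1535, 0.1535, 0.1535], "drx":[0, 0, 0, 0, 0, 0, 0, 0, 0, 0, 0, 0, 0, 0, 0], "dry":[0, 0, 0, 0, 0, 0, 0, 0, 0, 0, 0, 0, 0, 0, 0], "drz":[0, 0, 0, 0, 0, 0, 0, 0, 0, 0, 0, 0, 0, 0, 0], "jaw":[1, 1, 1, 1, 1, 1, 1, 0, 0, 0, 0, 0, 0, 0, 0]})

```text
time_s: 11.8
position: [0.5353, 0.2966, 0.045]
tcp_rot: [[-0.001, 1.0, 0.001], [1.0, 0.001, 0.0], [0.0, 0.001, -1.0]]
force: [-0.3, -0.2, 5.2]
opening: 0.731
grasp_force: 30.0
```

Orange cup is centred in its holder. The green cup is gripped; carrying it to the green round holder.

advance(motion={"x":[0, 0, 0, 0, 0, -0.03, -0.07, -0.11, -0.15, -0.19, -0.23, -0.27, -0.307, -0.307, -0.307, -0.307, -0.307], "y":[0, 0, 0, 0, 0, -0.009, -0.022, -0.034, -0.046, -0.059, -0.071, -0.084, -0.095, -0.095, -0.095, -0.095, -0.095], "z":[-0.02, -0.05, -0.09, -0.13, -0.15, -0.15, -0.15, -0.15, -0.15, -0.15, -0.15, -0.15, -0.15, -0.15, -0.15, -0.15, -0.15], "drx":[0, 0, 0, 0, 0, 0, 0, 0, 0, 0, 0, 0, 0, 0, 0, 0, 0], "dry":[0, 0, 0, 0, 0, 0, 0, 0, 0, 0, 0, 0, 0, 0, 0, 0, 0], "drz":[0, 0, 0, 0, 0, 0, 0, 0, 0, 0, 0, 0, 0, 0, 0, 0, 0], "jaw":[0, 0, 0, 0, 0, 0, 0, 0, 0, 0, 0, 0, 0, 0, 0, 0, 0]})

```text
time_s: 13.5
position: [0.4402, -0.0097, 0.194]
tcp_rot: [[-0.003, 1.0, -0.0], [1.0, 0.003, 0.0], [0.0, -0.0, -1.0]]
force: [0.4, -0.2, -1.3]
opening: 0.727
grasp_force: 30.0
```

```bash
python3 see.py 4
```

```text
(no output)
```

View pics/side4.png

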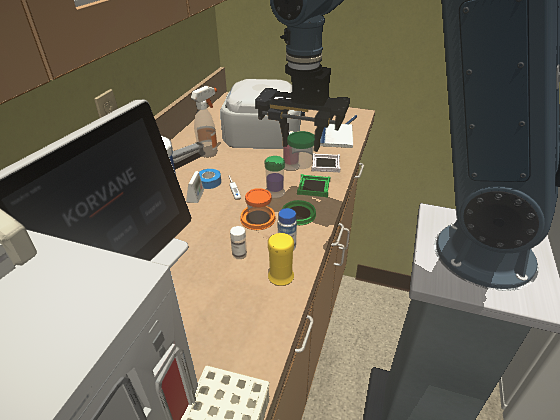

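The green cup hangs upright at (301,150) above the round green holder (299,212). The orange cup sits in its dish at (258,200). Lowering; the grasp height was 0.045, so it should touch at about 0.049.

advance(motion={"x":[0, 0, 0, 0, 0, 0, 0, 0, 0, 0, 0], "y":[0, 0, 0, 0, 0, 0, 0, 0, 0, 0, 0], "z":[0.03, 0.07, 0.1, 0.12, 0.13, 0.137, 0.141, 0.1435, 0.1448, 0.146, 0.146], "drx":[0, 0, 0, 0, 0, 0, 0, 0, 0, 0, 0], "dry":[0, 0, 0, 0, 0, 0, 0, 0, 0, 0, 0], "drz":[0, 0, 0, 0, 0, 0, 0, 0, 0, 0, 0], "jaw":[0, 0, 0, 0, 0, 0, 0, 0, 0, 0, 0]})

```text
time_s: 14.7
position: [0.4405, -0.0109, 0.049]
tcp_rot: [[-0.001, 1.0, 0.002], [1.0, 0.001, -0.0], [-0.0, 0.002, -1.0]]
force: [-0.2, 0.4, 2.5]
opening: 0.727
grasp_force: 30.0
```

advance(motion={"x":[0, 0, 0, 0, 0, 0, 0, 0, 0, 0, 0, -0.03, -0.06, -0.072, -0.072, -0.072, -0.072], "y":[0, 0, 0, 0, 0, 0, 0, 0, 0, 0, 0, 0.037, 0.074, 0.089, 0.089, 0.089, 0.089], "z":[0.0005, 0.0005, 0.0005, 0.0005, 0.0005, 0.0005, -0.02, -0.05, -0.09, -0.13, -0.15, -0.15, -0.15, -0.15, -0.15, -0.15, -0.15], "drx":[0, 0, 0, 0, 0, 0, 0, 0, 0, 0, 0, 0, 0, 0, 0, 0, 0], "dry":[0, 0, 0, 0, 0, 0, 0, 0, 0, 0, 0, 0, 0, 0, 0, 0, 0], "drz":[0, 0, 0, 0, 0, 0, 0, 0, 0, 0, 0, 0, 0, 0, 0, 0, 0], "jaw":[0, 1, 1, 1, 1, 1, 1, 1, 1, 1, 1, 1, 1, 1, 1, 1, 1]})

```text
time_s: 16.4
position: [0.5272, -0.0814, 0.1976]
tcp_rot: [[-0.001, 1.0, -0.003], [1.0, 0.001, 0.001], [0.001, -0.003, -1.0]]
force: [0.3, 0.6, 0.0]
opening: 0.997
grasp_force: 0.0
```

```bash
python3 see.py 5;python3 - <<'E'
from vis import *
T=dict(np.load("top5.npz"));S=dict(np.load("side5.npz"))
i=np.hstack([cv2.resize(T["color"][120:270,250:400],(400,400)),cv2.resize(S["color"][80:280,180:380],(400,400))]);cv2.imwrite("pics/c5.png",i[:,:,::-1])
E
```

```text
(no output)
```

View pics/c5.png

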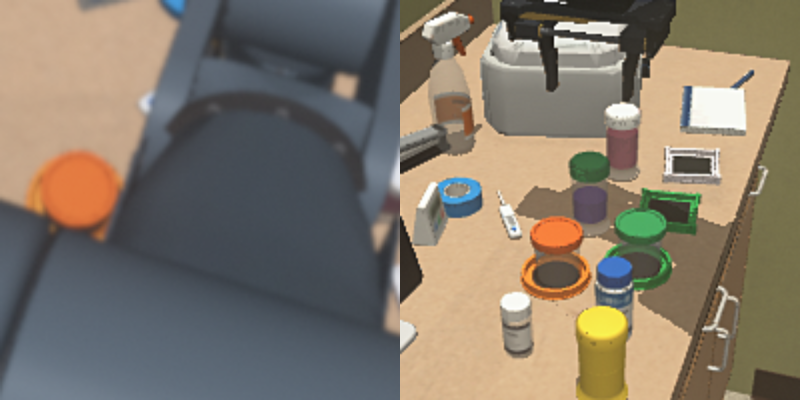

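The side crop shows both cups in their dishes: orange lid (557,235), green lid (640,225). The gripper is over the purple jar (589,165). Descending and closing.

advance(motion={"x":[-0.0015, -0.0015, -0.0015, -0.0015, -0.0015, -0.0015, -0.0015, -0.0015, -0.0015, -0.0015, -0.0015, -0.0015, -0.0015, -0.0015, -0.0015, -0.0015], "y":[0.002, 0.002, 0.002, 0.002, 0.002, 0.002, 0.002, 0.002, 0.002, 0.002, 0.002, 0.002, 0.002, 0.002, 0.002, 0.002], "z":[0.03, 0.06, 0.08, 0.1, 0.1205, 0.1205, 0.1205, 0.1205, 0.1205, 0.1205, 0.1205, 0.1205, 0.1205, 0.1205, 0.1205, 0.1205], "drx":[0, 0, 0, 0, 0, 0, 0, 0, 0, 0, 0, 0, 0, 0, 0, 0], "dry":[0, 0, 0, 0, 0, 0, 0, 0, 0, 0, 0, 0, 0, 0, 0, 0], "drz":[0, 0, 0, 0, 0, 0, 0, 0, 0, 0, 0, 0, 0, 0, 0, 0], "jaw":[1, 1, 1, 1, 1, 1, 0, 0, 0, 0, 0, 0, 0, 0, 0, 0]})

```text
time_s: 18.1
position: [0.5311, -0.0843, 0.0781]
tcp_rot: [[-0.001, 1.0, 0.0], [1.0, 0.001, -0.0], [-0.0, 0.0, -1.0]]
force: [-1.2, -0.2, 5.6]
opening: 0.591
grasp_force: 30.0
```

advance(motion={"x":[0, 0, 0, 0, 0, -0.012, -0.026, -0.04, -0.052, -0.056, -0.056, -0.056, -0.056], "y":[0, 0, 0, 0, 0, -0.02, -0.045, -0.07, -0.09, -0.096, -0.096, -0.096, -0.096], "z":[-0.01, -0.03, -0.06, -0.09, -0.1, -0.1, -0.1, -0.1, -0.1, -0.1, -0.1, -0.1, -0.1], "drx":[0, 0, 0, 0, 0, 0, 0, 0, 0, 0, 0, 0, 0], "dry":[0, 0, 0, 0, 0, 0, 0, 0, 0, 0, 0, 0, 0], "drz":[0, 0, 0, 0, 0, 0, 0, 0, 0, 0, 0, 0, 0], "jaw":[0, 0, 0, 0, 0, 0, 0, 0, 0, 0, 0, 0, 0]})

```text
time_s: 19.4
position: [0.4362, -0.1401, 0.1776]
tcp_rot: [[-0.001, 1.0, 0.001], [1.0, 0.001, -0.0], [-0.0, 0.001, -1.0]]
force: [0.2, -0.0, -0.7]
opening: 0.593
grasp_force: 30.0
```

```bash
python3 see.py 6
```

```text
(no output)
```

View pics/side6.png

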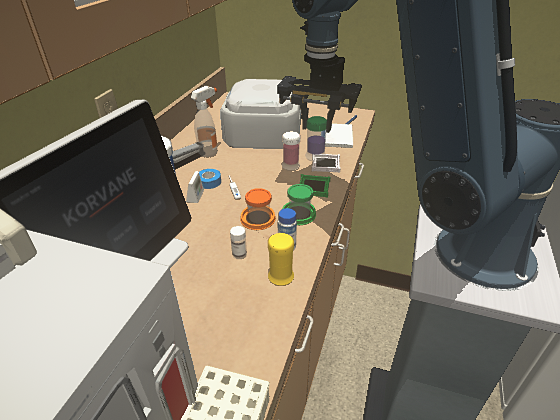

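The purple jar hangs upright at (316,138) above the square green holder (315,185). Lowering it to touch at about 0.083.

advance(motion={"x":[0, 0, 0, 0, 0, 0, 0, 0, 0, 0], "y":[-0.001, -0.001, -0.001, -0.001, -0.001, -0.001, -0.001, -0.001, -0.001, -0.001], "z":[0.02, 0.045, 0.065, 0.078, 0.086, 0.09, 0.093, 0.094, 0.095, 0.095], "drx":[0, 0, 0, 0, 0, 0, 0, 0, 0, 0], "dry":[0, 0, 0, 0, 0, 0, 0, 0, 0, 0], "drz":[0, 0, 0, 0, 0, 0, 0, 0, 0, 0], "jaw":[0, 0, 0, 0, 0, 0, 0, 0, 0, 0]})

```text
time_s: 20.5
position: [0.4345, -0.1405, 0.0831]
tcp_rot: [[-0.001, 1.0, 0.001], [1.0, 0.001, -0.001], [-0.001, 0.001, -1.0]]
force: [0.9, 0.3, -0.4]
opening: 0.592
grasp_force: 30.0
```

advance(motion={"x":[0, 0, 0], "y":[0, 0, 0], "z":[0.0007, 0.0012, 0.0012], "drx":[0, 0, 0], "dry":[0, 0, 0], "drz":[0, 0, 0], "jaw":[0, 0, 0]})

```text
time_s: 20.8
position: [0.4345, -0.1406, 0.083]
tcp_rot: [[-0.001, 1.0, 0.002], [1.0, 0.001, -0.001], [-0.001, 0.002, -1.0]]
force: [-2.8, 0.4, 11.2]
opening: 0.596
grasp_force: 29.9
```

Contact (11 N). Open, rise, and go over the white-lid jar, turning the gripper 30° to clear the autoclave.

Converted, -30 degrees / 120 = -0.25.

advance(motion={"x":[0, 0, 0, 0, 0, 0, 0, 0, 0, -0.02, -0.045, -0.07, -0.0915, -0.0915, -0.0915, -0.0915, -0.0915], "y":[0, 0, 0, 0, 0, 0, 0, 0, 0, 0.021, 0.047, 0.074, 0.0965, 0.0965, 0.0965, 0.0965, 0.0965], "z":[0, 0, 0, 0, 0, -0.02, -0.05, -0.09, -0.12, -0.12, -0.12, -0.12, -0.12, -0.12, -0.12, -0.12, -0.12], "drx":[0, 0, 0, 0, 0, 0, 0, 0, 0, 0, 0, 0, 0, 0, 0, 0, 0], "dry":[0, 0, 0, 0, 0, 0, 0, 0, 0, 0, 0, 0, 0, 0, 0, 0, 0], "drz":[0, 0, 0, 0, 0, 0, 0, 0, 0, -0.0667, -0.1333, -0.2, -0.25, -0.25, -0.25, -0.25, -0.25], "jaw":[1, 1, 1, 1, 1, 1, 1, 1, 1, 1, 1, 1, 1, 1, 1, 1, 1]})

```text
time_s: 22.5
position: [0.5297, -0.2305, 0.2013]
tcp_rot: [[-0.501, 0.866, -0.001], [0.866, 0.501, 0.001], [0.002, -0.001, -1.0]]
force: [0.7, -0.2, -0.6]
opening: 1.003
grasp_force: 0.0
```

```bash
python3 see.py 7;python3 - <<'E'
from vis import *
T=dict(np.load("top7.npz"));S=dict(np.load("side7.npz"))
i=np.hstack([cv2.resize(T["color"][120:270,290:440],(400,400)),cv2.resize(S["color"][70:230,220:380],(400,400))]);cv2.imwrite("pics/c7.png",i[:,:,::-1])
E
```

```text
(no output)
```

View pics/c7.png

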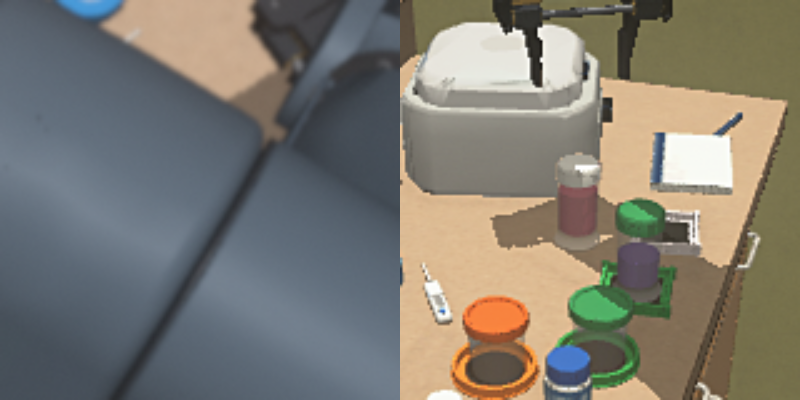

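The purple jar stands in the square green holder (side crop (640,255)). The white-lid jar (578,200) is below the gripper. Descending and closing.

advance(motion={"x":[-0.002, -0.002, -0.002, -0.002, -0.002, -0.002, -0.002, -0.002, -0.002, -0.002, -0.002, -0.002, -0.002, -0.002, -0.002, -0.002, -0.002], "y":[0, 0, 0, 0, 0, 0, 0, 0, 0, 0, 0, 0, 0, 0, 0, 0, 0], "z":[0.03, 0.06, 0.08, 0.095, 0.11, 0.1225, 0.1225, 0.1225, 0.1225, 0.1225, 0.1225, 0.1225, 0.1225, 0.1225, 0.1225, 0.1225, 0.1225], "drx":[0, 0, 0, 0, 0, 0, 0, 0, 0, 0, 0, 0, 0, 0, 0, 0, 0], "dry":[0, 0, 0, 0, 0, 0, 0, 0, 0, 0, 0, 0, 0, 0, 0, 0, 0], "drz":[0, 0, 0, 0, 0, 0, 0, 0, 0, 0, 0, 0, 0, 0, 0, 0, 0], "jaw":[1, 1, 1, 1, 1, 1, 1, 0, 0, 0, 0, 0, 0, 0, 0, 0, 0]})

```text
time_s: 24.3
position: [0.532, -0.2335, 0.0793]
tcp_rot: [[-0.501, 0.866, 0.001], [0.866, 0.501, -0.0], [-0.001, 0.0, -1.0]]
force: [1.2, 0.6, 3.8]
opening: 0.593
grasp_force: 30.0
```

advance(motion={"x":[0, 0, 0, 0, 0, 0.004, 0.009, 0.014, 0.017, 0.018, 0.018, 0.018, 0.018], "y":[0, 0, 0, 0, 0, -0.02, -0.05, -0.08, -0.098, -0.1045, -0.1045, -0.1045, -0.1045], "z":[-0.01, -0.03, -0.06, -0.09, -0.1, -0.1, -0.1, -0.1, -0.1, -0.1, -0.1, -0.1, -0.1], "drx":[0, 0, 0, 0, 0, 0, 0, 0, 0, 0, 0, 0, 0], "dry":[0, 0, 0, 0, 0, 0, 0, 0, 0, 0, 0, 0, 0], "drz":[0, 0, 0, 0, 0, 0, 0, 0, 0, 0, 0, 0, 0], "jaw":[0, 0, 0, 0, 0, 0, 0, 0, 0, 0, 0, 0, 0]})

```text
time_s: 25.6
position: [0.4331, -0.27, 0.1788]
tcp_rot: [[-0.501, 0.865, 0.001], [0.865, 0.501, -0.0], [-0.0, 0.0, -1.0]]
force: [0.9, -0.1, -1.9]
opening: 0.591
grasp_force: 30.0
```

```bash
python3 see.py 8
```

```text
(no output)
```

View pics/side8.png

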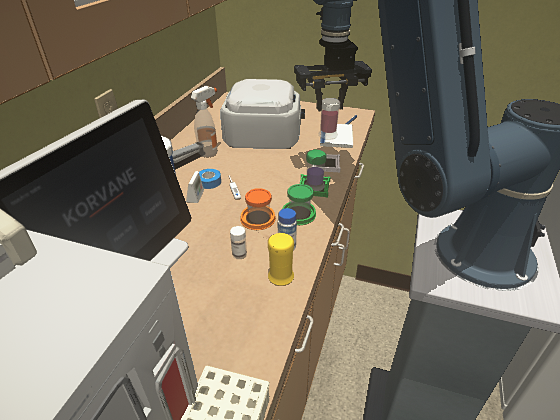

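The pink jar hangs upright at (330,120) above the white square holder (326,161). Lowering it to touch at about 0.084.

advance(motion={"x":[0, 0, 0, 0, 0, 0, 0, 0, 0, 0, 0], "y":[0, 0, 0, 0, 0, 0, 0, 0, 0, 0, 0], "z":[0.02, 0.045, 0.065, 0.078, 0.086, 0.09, 0.093, 0.0945, 0.0955, 0.0955, 0.0955], "drx":[0, 0, 0, 0, 0, 0, 0, 0, 0, 0, 0], "dry":[0, 0, 0, 0, 0, 0, 0, 0, 0, 0, 0], "drz":[0, 0, 0, 0, 0, 0, 0, 0, 0, 0, 0], "jaw":[0, 0, 0, 0, 0, 0, 0, 0, 0, 0, 0]})

```text
time_s: 26.8
position: [0.4327, -0.2705, 0.0843]
tcp_rot: [[-0.501, 0.866, 0.001], [0.866, 0.501, -0.001], [-0.002, 0.001, -1.0]]
force: [-0.6, 0.7, 4.0]
opening: 0.591
grasp_force: 30.0
```

advance(motion={"x":[0, 0, 0, 0, 0, 0, 0, 0, 0, 0, -0.02, -0.045, -0.07, -0.095, -0.12, -0.14, -0.14, -0.14], "y":[0, 0, 0, 0, 0, 0, 0, 0, 0, 0, -0.03, -0.065, -0.1, -0.135, -0.17, -0.197, -0.197, -0.197], "z":[0.0003, 0.0003, 0.0003, 0.0003, 0.0003, -0.02, -0.05, -0.09, -0.13, -0.15, -0.15, -0.15, -0.15, -0.15, -0.15, -0.15, -0.15, -0.15], "drx":[0, 0, 0, 0, 0, 0, 0, 0, 0, 0, 0, 0, 0, 0, 0, 0, 0, 0], "dry":[0, 0, 0, 0, 0, 0, 0, 0, 0, 0, 0, 0, 0, 0, 0, 0, 0, 0], "drz":[0, 0, 0, 0, 0, 0, 0, 0, 0, 0, 0, 0, 0, 0, 0, 0, 0, 0], "jaw":[1, 1, 1, 1, 1, 1, 1, 1, 1, 1, 1, 1, 1, 1, 1, 1, 1, 1]})

```text
time_s: 28.6
position: [0.3312, -0.49, 0.2328]
tcp_rot: [[-0.499, 0.867, -0.0], [0.867, 0.499, 0.002], [0.002, 0.001, -1.0]]
force: [0.0, 0.4, -0.9]
opening: 1.0
grasp_force: 0.0
```

```bash
python3 see.py 9;python3 - <<'E'
from vis import *
T=dict(np.load("top9.npz"));S=dict(np.load("side9.npz"))
i=np.vstack([cv2.resize(T["color"][150:270,180:460],None,fx=2.5,fy=2.5),cv2.resize(S["color"][120:240,190:470],None,fx=2.5,fy=2.5)])[:600];cv2.imwrite("pics/c9.png",i[:,:,::-1])
for n,col,t,s,rt,rs,z in[("jar_g","green",(361,224),(316,158),19,12,.1),("jar_w","white",(420,222),(326,135),20,12,.1)]:
    a,_=blob(T,col,t,rt);b,_=blob(S,col,s,rs);print(n,a,b,tri(T,a,S,b),onplane(T,a,z))
T0=dict(np.load("top0.npz"))
for n,(u,v) in{"bottle":(246,237),"vial":(218,197)}.items():
    f=lambda c:cv2.cvtColor(c["color"][v-18:v+18,u-16:u+16],cv2.COLOR_RGB2GRAY).astype(np.float32)
    print(n,cv2.phaseCorrelate(f(T0),f(T)))
E
```

```text
jar_g [360.74922006 227.36333093] [316.03536494 156.86004515] (array([ 0.43208042, -0.12846952,  0.10417147]), np.float64(0.006122507851931097)) [ 0.43583568 -0.12878406  0.1       ]
jar_w [418.87663646 222.65433031] [329.4702381  132.68005952] (array([ 0.4289616 , -0.24711466,  0.1182672 ]), np.float64(0.015366976908743514)) [ 0.43974927 -0.25138419  0.1       ]
bottle ((0.09106039088174533, -0.06507439896806133), 0.9256589636206627)
vial ((0.08498985707350748, -0.14180427150919073), 0.8841295045697026)
```

View pics/c9.png

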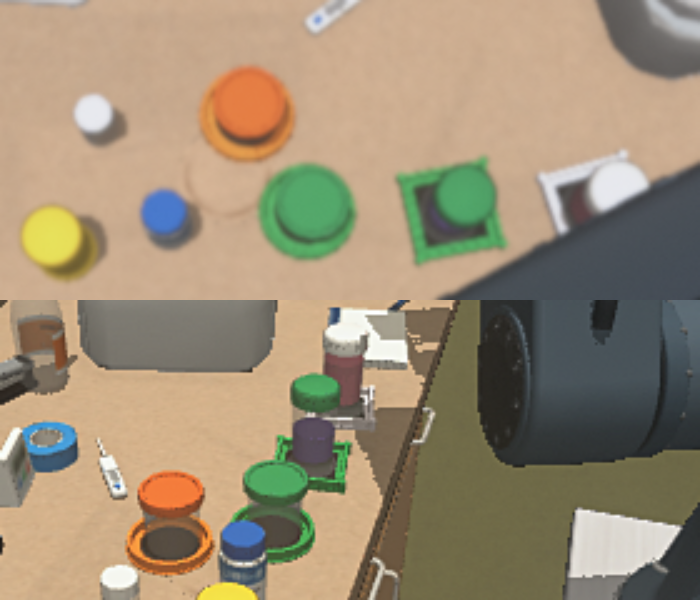

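The final picture shows orange lid (248,105) and green lid (314,203) in their dishes, and both jars upright in their trays (green (466,196), white (618,190)). The bottle and vial shifted less than 0.2 px. Lid pixels put the jars within about 3 mm of the tray centres. Handing in.

```bash
python3 -c "
from rig import bot
print(bot.hand_in())"
```

```text
the job is handed in; nothing more can be done
None
```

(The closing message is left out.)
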